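# Change over the bins at the counting scale and stack the empty one on its ledges

## Robot

A 6-joint arm with a two-finger parallel gripper is mounted at the origin on the work surface. World frame = base frame: x ahead of the robot, y to its left, z up, the work surface at z = 0. Lengths are in m, angles in degrees, forces in N, time in s.
With the tool pointing down it reaches from about 0.275 to 0.725 m from the base axis. Payload 15.9 kg.
Tool frame: the origin (TCP) lies on the centre line of the jaws, within the pads' length; the fingertips stand r.tip_reach ahead of it and the grasp point (between the pads) is the TCP (r.tip_reach is the distance from the TCP to the fingertips, in m); z points along the fingers, y is the line along which they close (so a half turn about z gives the same grasp; the last joint's range is limited). The gripper opens to 85 mm and grips with 20 to 120 N. Pads are 22 mm wide; open, the fingers measure 114 mm over their backs; the gripper's body (76 mm by 85 mm) begins 54 mm behind the grasp point. The pads swing forward as they close: fully open they stand 13 mm farther back than shut.
Start: joints at [-75.86, 12.198, -1.971, 75.831, 0, 90], TCP at [0.122, -0.485, 0.25] pointing down, gripper open.
Joint ranges: [-170.91, 170.91], [-42.67, 98.43], [-65.05, 77.54], [-120.47, 116.71], [-90, 82.35], [-180, 180]. Speed limits (degrees/s): [108.29, 108.29, 136.94, 147.25, 180, 180].

## Interface

Orientations are given as a 3x3 rotation matrix whose columns are the frame's x, y, z axes.
In Python, from cell import r, vision gives the robot as it stands.
- The arm moves only by the tool servo_tool, never from a script. Its argument "deltas" is a list that holds one entry, the list of rows, each a list of 5 numbers: the shift along the tool's x, y, z in m, then the turn about the tool's z in degrees, then the closure, from -1 (fully open) to 1 (shut). In form: [[[x, y, z, spin, jaw], ...]]. A call has 1 to 12 rows; each row shifts and turns the commanded pose from where the row before left it, along the tool's axes as they then stand; what a row does not reach is not made up. A row lasts 1/8 s, in which the tool goes at most 62.5 mm and 10.7 degrees, less where a joint would pass 70% of its speed; a pose out of reach is approached as far as the arm can. A call is refused whole if a number of a shift passes 0.0625 or a number of a turn 10.7, either way. A call with a gripper value outside its range is refused whole. The fingers move at their own pace and stop on an object; "newtons" is the grip in N (left out, the last holds). Time passes only in rows, so rows that do not move let the fingers close. It gives the time, the measured TCP pose, the force, the opening and the grip force at its end, in the units of the state.
- r.sense(): the state, without advancing time (a new reading comes with each control period).
- vision.snapshot(name): name is "scene" or "side" or "wrist"; returns the picture (400x640x3 uint8, red, green, blue); there is no depth.
- vision.calibration(name): a dict with "fx", "fy", "cx", "cy" (pixels), "rvec" (rotation vector, rad) and "tvec" (3), from world to camera coordinates, as OpenCV has them; the wrist camera has in their place "tool_from_camera" (4x4, takes a point from camera to tool coordinates, whose origin is the TCP and whose axes are the flange's). Camera axes: x right, y down, z forward; pixel columns grow to the right and rows downward; lengths in m; the calibration is good to about 2 mm. A picture is of the moment at which its call begins: read the wrist's pose just before it. calibration takes no time and is no camera call.
- r.job_done(): hands the job in; it is judged then, once.
The state is a dict: "clock": time; "joint_positions": joint angles; "dq": joint speeds; "joint_torque": joint torques, N m; "eef_pos": TCP position; "tool_rot": TCP orientation; "wrist_force": force on the tool from outside, world axes, zero at the start; "torque": the same for the moment, N m; "finger_gap": finger opening in m; "finger_force": force on a finger pad.
Only numpy, scipy, OpenCV 4.12 (cv2) and the standard library are available. Lean on these libraries where they do the work, as an engineer would, in place of code of your own. Each camera call takes 0.05 s, during which the arm holds its last target. There are 200 camera calls.

## Task

The long bin of indicator lamps on the bench scale has been counted: let it and the short bin of spacers on the wire riser trade places, each set centred and lengthwise on its new place (the rubber mat is free for parking), and put the one loose lamp into the lamp bin. Then stack the empty bin on the lamp bin where it now stands on the riser, turned end for end against it so that it rests level on the ledges inside instead of nesting down onto the lamps. Keep the two full bins upright, do not press on the loose lamp with the empty bin, and leave the jar and the can where they stand.

Things in the scene. Friction and masses are not known exactly. Their poses are not given: they have to be found in the camera images.
- lamp_bin: Long blue bin, 160 (x) x 64 (y) x 70 high, walls 3, on the scale; front lip (9 out) at -x. Origin: underside centre. Grip across the width near the rim. Two packed lamps are part of it (x below -30, up to z = 32); floor free for the loose lamp at x = -10 to 38. Side posts 16 long at x = -20 and 48 reach in to y = +-17.5 (inner walls y = +-29); their flat tops at z = 54 are the ledges. 0.3 kg
- short_bin: Short blue bin, 120 (x) x 64 (y) x 50 high, open on top, with four steel spacers that are part of it (up to z = 28); starts on the riser. Small lip at its -x end. Origin: centre of its underside, z up. Grip across its width near the rim. About 0.35 kg
- empty_bin: Narrow empty blue bin, 146 (x) x 50 (y) x 54 high, on the bare table; front lip (9 out) at -x. Origin: underside centre. Grip across the width near the rim. 0.12 kg. Underside flat but for side recesses at x = -20 and 48. Centred in the lamp bin (4 play all round) front over its back, it stands on the ledges, underside 54 above the lamp bin's; fronts alike, it drops in
- lamp: The loose indicator lamp, standing on its amber lens on the table: lens and collar 31 in diameter up to z = 18, then a bright steel stem 14 in diameter from z = 23 to its top at z = 40. Origin: centre of its underside; z up. Grip the stem from above. 0.05 kg.
- scale: Bench counting scale, fixed: grey body with a steel plate 180 (x) x 130 (y), top at z = 45; a low display (22 high) on its -x side. Origin: under the centre of the plate, at table height; x along the plate's length.
- riser: Low chromed wire riser with a white liner in the middle, fixed: 190 (x) x 110 (y), top at z = 40. Origin: under its centre, at table height; x along its length.
- mat: Black rubber mat, fixed flat on the table, 190 (x) x 120 (y) x 4 thick, empty: the free spot. Origin: centre of its underside.
- jar: Small closed jar with a steel lid, 52 in diameter, 65 high; bystander. Origin: centre of its underside.
- can: Closed spray can, 54 in diameter, 120 high; bystander. Origin: centre of its underside.
Mind the look-alikes: they are no part of the job. Leave any red look-alike of the lamp_bin alone. What is shaped like the lamp but red is not meant.

How it is judged:
By the outcome, as a careful person would: the job done as asked, in the order asked, and still so for the second after the job is handed in, with the robot touching nothing.
It also fails if it takes over 144 s, if anything falls off the work surface, if the arm or the gripper's body presses on something with over 40 N, if the wrist force passes 120 N, or if a joint passes its speed limit or range.

## Working session

There is one attempt and no reset: what is moved stays moved. The work goes in short steps, Python scripts to look and compute and a tool call to move; the robot and the scene stay as the last step left them, time stands still between calls to the robot, and variables do not carry over. Pictures are saved under pics/ and viewed, at most 17 in all, crops included, and the job is handed in when it is done.

Besides the shell and the picture viewer there is one more tool, called after "Emit:" as name(argument=value, ...), one argument or row to a line, values as JSON. servo_tool: Moves the arm, as the interface text tells. Its arguments: {"type":"object","properties":{"deltas":{"type":"array"},"newtons":{"type":"number"}},"required":["deltas"]}

```bash
mkdir -p pics; ls
python3 - <<'E'
from cell import r,vision
import cv2,json
s=r.sense();print(s,r.tip_reach)
for n in("scene","side","wrist"):
    im=vision.snapshot(n);cv2.imwrite(f"pics/{n}0.png",im[:,:,::-1]);print(n,vision.calibration(n))
E
```

```text
pics
{'clock': 0.0, 'joint_positions': array([-7.58611276e+01,  1.22240264e+01, -2.00736969e+00,  7.58330920e+01,
        1.16234631e-04,  9.00001962e+01]), 'dq': array([-0.00220453, -0.05071416,  0.03568192,  0.0335544 ,  0.04206929,
        0.08654143]), 'joint_torque': array([ 5.94411133e-03, -6.86160851e+01,  4.87115514e+01,  1.73871493e-02,
        3.82478629e-04, -2.24713040e-05]), 'eef_pos': array([ 0.1220576 , -0.48453764,  0.24982897]), 'tool_rot': array([[ 9.69707348e-01,  2.44269491e-01, -2.72969056e-04],
       [ 2.44269643e-01, -9.69706733e-01,  1.09192823e-03],
       [ 2.02482187e-06, -1.12552889e-03, -9.99999367e-01]]), 'wrist_force': array([ 0.45111474, -0.07349598,  0.32115626]), 'torque': array([-0.00589696,  0.00679195,  0.03115733]), 'finger_force': 0.0, 'finger_gap': 0.08574120199500684} 0.019
scene {'fx': 477.15505228054775, 'fy': 477.15505228054775, 'cx': 321.43425893419726, 'cy': 196.03879205957443, 'rvec': array([ 2.15622186,  1.46410055, -0.44534931]), 'tvec': array([-0.16730502, -0.28783487,  1.3511302 ])}
side {'fx': 461.6970595789669, 'fy': 461.6970595789669, 'cx': 320.73066860380595, 'cy': 195.98937259008926, 'rvec': array([ 0.13720578, -2.70186605,  1.49015734]), 'tvec': array([0.43320738, 0.07340994, 1.10672418])}
wrist {'fx': 341.8722757660723, 'fy': 341.8722757660723, 'cx': 316.99244554245496, 'cy': 197.37051997405004, 'tool_from_camera': array([[ 9.83038343e-05, -9.61035404e-01, -2.76425292e-01,
         6.96113419e-02],
       [ 9.99999980e-01,  1.42632140e-04, -1.40257441e-04,
        -4.20890797e-04],
       [ 1.74219498e-04, -2.76425272e-01,  9.61035399e-01,
        -1.23493161e-01],
       [ 0.00000000e+00,  0.00000000e+00,  0.00000000e+00,
         1.00000000e+00]])}
```

View pics/scene0.png

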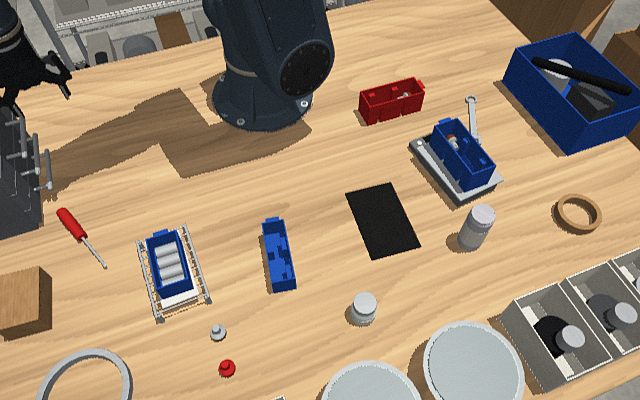

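View pics/side0.png

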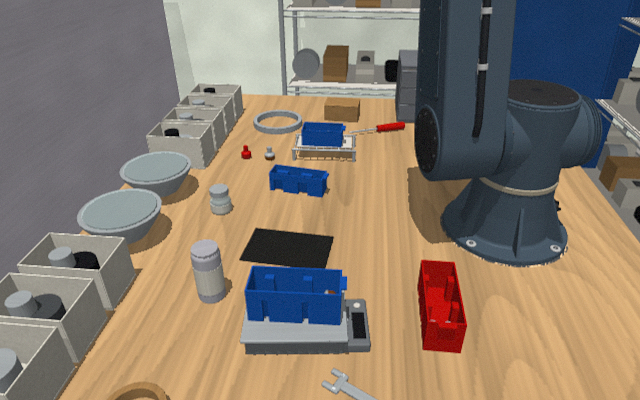

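Scene view: lamp bin on the scale near (463,155), mat (383,220), empty bin (278,255), short bin on the riser (170,263), loose lamp (218,332), with a red look-alike lamp at (227,368). The side view agrees (lamp bin (295,295), empty bin (298,180), short bin (322,135), lamp (269,153)).

```bash
cat > h.py <<'E'
from cell import r,vision
import cv2,numpy as np
def cam(n,s=None):
    c=vision.calibration(n);K=np.array([[c['fx'],0,c['cx']],[0,c['fy'],c['cy']],[0,0,1]])
    if n=='wrist':
        s=s or r.sense();T=np.eye(4);T[:3,:3]=s['tool_rot'];T[:3,3]=s['eef_pos']
        T=T@c['tool_from_camera'];return K,T[:3,:3],T[:3,3]
    R=cv2.Rodrigues(c['rvec'])[0];return K,R.T,-R.T@c['tvec']
def ray(c,uv):
    K,R,o=c;d=R@np.linalg.solve(K,[*uv,1.]);return o,d/np.linalg.norm(d)
def onz(c,uv,z):
    o,d=ray(c,uv);return o+d*(z-o[2])/d[2]
def tri(c1,a,c2,b):
    o,d=ray(c1,a);p,e=ray(c2,b);t=np.linalg.lstsq(np.c_[d,-e],p-o,rcond=None)[0]
    x,y=o+d*t[0],p+e*t[1];return (x+y)/2,np.linalg.norm(x-y)
def proj(c,X):
    K,R,o=c;q=K@(R.T@(np.array(X)-o));return q[:2]/q[2]
def blue(im):
    h=cv2.cvtColor(im,cv2.COLOR_RGB2HSV);return cv2.inRange(h,(105,130,30),(128,255,255))
def blobs(m,amin=150):
    n,l,st,ce=cv2.connectedComponentsWithStats(m)
    return [(l==i,st[i],ce[i]) for i in range(1,n) if st[i][4]>amin]
E
python3 - <<'E'
from h import *
for n in('scene','side'):
    im=cv2.imread(f'pics/{n}0.png')[:,:,::-1].copy();c=cam(n)
    for m,st,ce in blobs(blue(im)): print(n,st,ce.round())
c=cam('scene')
for k,uv,z in[('lamp_bin',(463,150),.1),('short',(169,262),.07),('empty',(278,250),.04),('mat',(383,220),.004),('lamp',(218,328),.03),('jar',(364,297),.065),('can',(481,213),.12),('scale',(456,165),.045),('riser',(174,270),.04)]:
    print(k,onz(c,uv,z).round(3))
for k,a,b in[('lamp_bin',(463,150),(296,285)),('empty',(278,250),(298,178)),('lamp',(218,328),(269,150))]: print(k,tri(c,a,cam('side'),b))
E
```

```text
scene [ 502   31  138  125 8343] [570.  93.]
scene [ 429  118   67   74 2677] [461. 155.]
scene [ 262  217   34   76 1697] [278. 255.]
scene [ 146  229   47   70 1310] [167. 264.]
side [  510     0   130   120 10581] [575.  44.]
side [581 114  30  54 337] [599. 143.]
side [302 122  44  25 922] [322. 134.]
side [ 270  165   59   32 1373] [298. 180.]
side [ 245  266  102   59 5129] [295. 294.]
lamp_bin [0.449 0.355 0.1  ]
short [ 0.467 -0.342  0.07 ]
empty [ 0.507 -0.123  0.04 ]
mat [0.503 0.134 0.004]
lamp [ 0.622 -0.288  0.03 ]
jar [ 0.681 -0.002  0.065]
can [0.622 0.287 0.12 ]
scale [0.449 0.351 0.045]
riser [ 0.472 -0.341  0.04 ]
lamp_bin (array([0.44445139, 0.35482597, 0.09906847]), np.float64(0.007124333502349272))
empty (array([ 0.50742991, -0.1220898 ,  0.03697088]), np.float64(0.0040519656887686))
lamp (array([ 0.62196509, -0.28774342,  0.03107954]), np.float64(0.0008126184516468446))
```

Emit:
servo_tool(
  deltas=[
    [[0.0515,-0.011,0,0,-1],[0.0515,-0.011,0,0,-1],[0.0515,-0.011,0,0,-1],[0.0515,-0.011,0,0,-1],[0.0515,-0.011,0,0,-1],[0.0515,-0.011,0,0,-1],[0.0515,-0.011,0,0,-1],[0.0515,-0.011,0,0,-1],[0,0,0,0,-1],[0,0,0,0,-1]],
  ],
)

```text
clock: 1.4
eef_pos: [0.4999, -0.2988, 0.2499]
tool_rot: [[0.97, 0.245, -0.001], [0.245, -0.97, 0.0], [-0.001, -0.0, -1.0]]
wrist_force: [-0.2, 0.1, 0.8]
finger_gap: 0.0856
finger_force: 0.0
```

```bash
cat > shot.py <<'E'
import sys,pickle
from h import *
k=sys.argv[1];s=r.sense();im=vision.snapshot('wrist')
cv2.imwrite(f'pics/{k}.png',im[:,:,::-1]);pickle.dump({a:s[a] for a in('eef_pos','tool_rot')},open(f'pics/{k}.pkl','wb'))
print(s['clock'],s['eef_pos'].round(4),s['tool_rot'][:,0].round(3),s['joint_positions'].round(1))
E
python3 shot.py w1
```

```text
1.4 [ 0.4999 -0.2988  0.2499] [ 0.97   0.245 -0.001] [-30.9  22.3  11.7  79.5  -0.  135. ]
```

Emit:
servo_tool(
  deltas=[
    [[0,-0.05,0,0,-1],[0,-0.05,0,0,-1],[0,0,0,0,-1],[0,0,0,0,-1]],
  ],
)

```text
clock: 1.95
eef_pos: [0.4754, -0.2027, 0.2507]
tool_rot: [[0.97, 0.244, 0.001], [0.244, -0.97, -0.001], [0.001, 0.001, -1.0]]
wrist_force: [1.0, -0.9, -1.3]
finger_gap: 0.0856
finger_force: 0.0
```

```bash
python3 shot.py w2
```

```text
1.95 [ 0.4754 -0.2027  0.2507] [0.97  0.244 0.001] [-23.1  14.2   0.6  76.4  -0.  142.8]
```

View pics/w1.png

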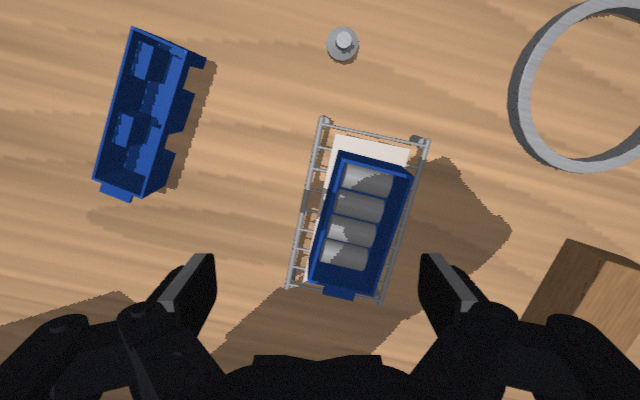

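w1 shows: short bin on the riser, centre (362,222), lip at (340,293); empty bin centre (145,110), lip (115,190); lamp stem top (344,40). I view enlarged crops from both places to read rim corners.

Run:
```python
from h import *
a=cv2.imread('pics/w1.png');b=cv2.imread('pics/w2.png')
import pickle
cs=[cam('wrist',pickle.load(open(f'pics/w{i}.pkl','rb'))) for i in(1,2)]
for X in[(.467,-.342,.09),(.507,-.123,.054)]: print([proj(c,X).round() for c in cs])
def crop(im,u,v,w=133,h=100,s=3):
    u=int(np.clip(u,0,640-w));v=int(np.clip(v,0,400-h));print(u,v);return cv2.resize(im[v:v+h,u:u+w],None,fx=s,fy=s,interpolation=cv2.INTER_CUBIC)
p=proj(cs[1],(.467,-.342,.09));q=proj(cs[1],(.507,-.123,.054))
o=np.vstack([np.hstack([cv2.resize(a[145:311,282:438],(390,415)),cv2.resize(b[145:311,int(p[0])-78:int(p[0])+78],(390,415))])])
cv2.imwrite('pics/c1.png',o);print('b off',int(p[0])-78)
q=q.astype(int);print('emp off',q-[78,100]);o=np.hstack([cv2.resize(a[15:215,80:236],(390,500)),cv2.resize(b[max(q[1]-100,0):max(q[1]-100,0)+200,q[0]-78:q[0]+78],(390,500))])
cv2.imwrite('pics/c2.png',o)
```

```text
[array([356., 230.]), array([467., 230.])]
[array([133., 121.]), array([241., 121.])]
b off 388
emp off [163  21]
```

View pics/c1.png

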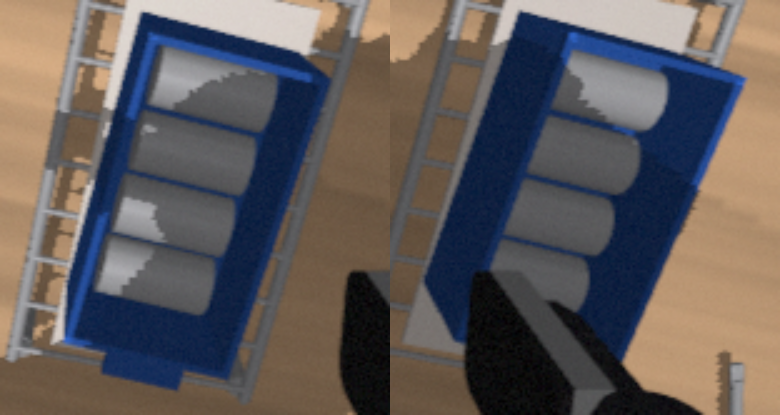

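View pics/c2.png

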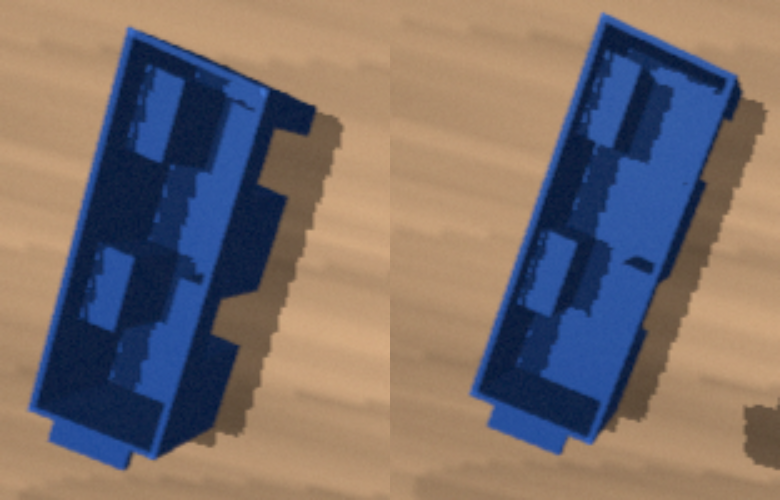

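Run:
```python
from h import *
import pickle
cs=[cam('wrist',pickle.load(open(f'pics/w{i}.pkl','rb'))) for i in(1,2)]
P=lambda p,o:np.array(p)/2.5+o
o1,o2=np.array([282,145]),np.array([388,145])
for k,a,b in[('FL',(150,36),(572-390,35)),('FR',(327,82),(745-390,78))]: print('short',k,tri(cs[0],P(a,o1),cs[1],P(b,o2)))
c=cs[0]
for z in(.09,):
  for k,a in[('FL',(150,36)),('FR',(327,82)),('NL',(67,341)),('NR',(238,375))]: print(k,onz(c,P(a,o1),z).round(4))
for k,a in[('FL',(572-390,35)),('FR',(745-390,78))]: print(k,onz(cs[1],P(a,o2),.09).round(4))
e1,e2=np.array([80,15]),np.array([163,21])
A=[(130,27),(266,92),(32,408),(155,458)];B=[(603,13),(737,76),(472,392),(594,442)]
q=[]
for a,b in zip(A,B):
    b=(b[0]-390,b[1]);x=tri(cs[0],P(a,e1),cs[1],P(b,e2));print(x);q.append(x[0])
q=np.array(q);print(q.mean(0),np.linalg.norm(q[0]-q[1]),np.linalg.norm(q[2]-q[3]),np.linalg.norm(q[0]-q[2]),np.linalg.norm(q[1]-q[3]))
d=(q[0]+q[1]-q[2]-q[3]);print('yaw',np.degrees(np.arctan2(d[1],d[0])))
# lamp stem
for c,n in zip(cs,('w1','w2')):
    u=proj(c,(.622,-.288,.04)).astype(int);print(n,u)
    im=cv2.imread(f'pics/{n}.png');g=cv2.cvtColor(im,cv2.COLOR_BGR2HSV);
    sub=g[max(u[1]-30,0):u[1]+30,u[0]-30:u[0]+30]
    m=((sub[...,2]>150)&(sub[...,1]<40)).astype(np.uint8)*255
    for _,st,ce in blobs(m,20): print(st,ce+[u[0]-30,max(u[1]-30,0)])
```

```text
short FL (array([ 0.52552354, -0.31318212,  0.09194082]), np.float64(4.171218460495961e-05))
short FR (array([ 0.52559461, -0.37477216,  0.0926724 ]), np.float64(0.0009263716339802925))
FL [ 0.5252 -0.3134  0.09  ]
FR [ 0.5247 -0.3758  0.09  ]
NL [ 0.4075 -0.3137  0.09  ]
NR [ 0.4093 -0.3795  0.09  ]
FL [ 0.5254 -0.3141  0.09  ]
FR [ 0.5259 -0.3764  0.09  ]
(array([ 0.5866057 , -0.11385384,  0.05327679]), np.float64(2.5340056421366095e-05))
(array([ 0.57762754, -0.16323323,  0.05759677]), np.float64(0.0004874505477535654))
(array([ 0.44345556, -0.08989269,  0.05216285]), np.float64(0.00045997769629530503))
(array([ 0.43661566, -0.13986873,  0.05638034]), np.float64(0.0003561867758476569))
[ 0.51107612 -0.12671212  0.05485419] 0.05037452910155768 0.05061794120395846 0.14514592571804386 0.14293960264248048
yaw -9.455516439145047
w1 [339  39]
[ 17  17  26  24 435] [339.03218391  37.34942529]
w2 [449  39]
[ 11  18  18  21 163] [436.79141104  37.06134969]
[ 28  21  15  18 190] [453.76315789  39.07368421]
```

Rim corners read consistently (short bin rim z≈0.092 vs 0.090, empty bin rim 0.055 vs 0.054, sizes 62×118 and 50×144). The wrist range calls for tool x pointing back to the robot, so I turn over the short bin.

Emit:
servo_tool(
  deltas=[
    [[-0.0148,0.0451,0,0,-1],[-0.0148,0.0451,0,0,-1],[-0.0148,0.0451,0,0,-1],[0,0,0,-10.4,-1],[0,0,0,-10.4,-1],[0,0,0,-10.4,-1],[0,0,0,-10.4,-1],[0,0,0,-10.4,-1],[0,0,0,-10.4,-1],[0,0,0,-10.4,-1],[0,0,0,-10.4,-1],[0,0,0,-10.4,-1]],
  ],
)

```text
clock: 3.5
eef_pos: [0.4653, -0.3453, 0.2499]
tool_rot: [[-0.309, 0.951, -0.0], [0.951, 0.309, 0.0], [0.0, -0.0, -1.0]]
wrist_force: [-0.3, 0.5, 0.1]
finger_gap: 0.0853
finger_force: 0.0
```

Emit:
servo_tool(
  deltas=[
    [[0,0,0,-10.4,-1],[0,0,0,-10.4,-1],[0,0,0,-10.4,-1],[0,0,0,-10.4,-1],[0,0,0,-10.4,-1],[0,0,0,-10.4,-1],[0,0,0,-10.4,-1],[0,0,0,0,-1],[0,0,0,0,-1]],
  ],
)

```text
clock: 4.62
eef_pos: [0.4655, -0.3446, 0.2501]
tool_rot: [[-1.0, -0.004, -0.0], [-0.004, 1.0, 0.0], [0.0, 0.0, -1.0]]
wrist_force: [-0.2, 1.3, 0.7]
finger_gap: 0.0851
finger_force: 0.0
```

```bash
python3 shot.py w3
```

```text
4.625 [ 0.4655 -0.3446  0.2501] [-1.    -0.004  0.   ] [-36.5  21.8  11.1  79.3  -0.  -36.7]
```

View pics/w3.png

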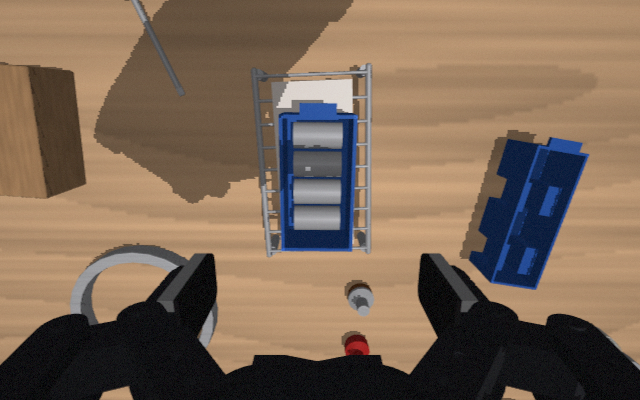

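w3: short bin rim corners about (279,115),(357,115), lower edge at row 250 (283–353); riser corners about (255,71),(369,67),(267,254),(368,250).

Run:
```python
from h import *
import pickle
c3=cam('wrist',pickle.load(open('pics/w3.pkl','rb')));c1=cam('wrist',pickle.load(open('pics/w1.pkl','rb')))
im=cv2.imread('pics/w3.png')[:,:,::-1].copy();m=blue(im)
for row in(125,150,180,210,240):
    x=np.flatnonzero(m[row,240:400])+240;print(row,x.min(),x.max(),onz(c3,(x.min(),row),.09).round(4),onz(c3,(x.max()+1,row),.09).round(4))
for z,pts in((.09,[(279,115),(357,115),(283,250),(353,250)]),(.04,[(255,71),(369,67),(267,254),(368,250)])):
    for p in pts: print(z,p,onz(c3,p,z).round(4))
for p in[(322,120),(428,143),(291,288),(380,300)]: print('w1',onz(c1,p,.04).round(4))
# white liner
w=((im.min(2)>150)).astype(np.uint8);w[:60]=0;w[125:]=0
for mm,st,ce in blobs(w,50): print(st,ce)
# two-view riser corners
for a,b in zip([(322,120),(428,143),(291,288),(380,300)],[(368,250),(267,254),(369,67),(255,71)]): print(tri(c1,a,c3,b))
```

```text
125 279 356 [ 0.4152 -0.3754  0.09  ] [ 0.4149 -0.3119  0.09  ]
150 280 355 [ 0.4355 -0.3751  0.09  ] [ 0.4353 -0.312   0.09  ]
180 281 354 [ 0.4611 -0.3749  0.09  ] [ 0.4608 -0.3119  0.09  ]
210 281 352 [ 0.488  -0.3756  0.09  ] [ 0.4877 -0.3127  0.09  ]
240 282 351 [ 0.5162 -0.3754  0.09  ] [ 0.516  -0.3127  0.09  ]
0.09 (279, 115) [ 0.4073 -0.3752  0.09  ]
0.09 (357, 115) [ 0.407  -0.3122  0.09  ]
0.09 (283, 250) [ 0.526  -0.3747  0.09  ]
0.09 (353, 250) [ 0.5257 -0.3114  0.09  ]
0.04 (255, 71) [ 0.3703 -0.4015  0.04  ]
0.04 (369, 67) [ 0.3664 -0.2971  0.04  ]
0.04 (267, 254) [ 0.5539 -0.3972  0.04  ]
0.04 (368, 250) [ 0.5488 -0.2896  0.04  ]
w1 [ 0.5509 -0.2911  0.04  ]
w1 [ 0.555  -0.3963  0.04  ]
w1 [ 0.3677 -0.303   0.04  ]
w1 [ 0.3773 -0.4023  0.04  ]
[ 276   65   95   60 1842] [323.62595005  93.12160695]
[289  71  78   5  98] [327.92857143  72.97959184]
(array([ 0.55038174, -0.29018782,  0.03736988]), np.float64(0.0021103907466189175))
(array([ 0.55492751, -0.39732305,  0.0375961 ]), np.float64(0.0004576349810841925))
(array([ 0.36772905, -0.30014646,  0.04228512]), np.float64(0.0058806574814707835))
(array([ 0.37000267, -0.40504571,  0.02810707]), np.float64(0.003159492615527962))
```

Emit:
servo_tool(
  deltas=[
    [[-0.001,0.001,0.05,0,-1],[0,0,0.05,0,-1],[0,0,0.05,0,-1],[0,0,0.024,0,-1],[0,0,0,0,-1],[0,0,0,0,1],[0,0,0,0,1],[0,0,0,0,1],[0,0,0,0,1],[0,0,0,0,1]],
  ],
  newtons=40,
)

```text
clock: 5.92
eef_pos: [0.4676, -0.3436, 0.078]
tool_rot: [[-1.0, -0.009, 0.002], [-0.009, 1.0, -0.002], [-0.002, -0.002, -1.0]]
wrist_force: [-1.2, 0.7, 6.8]
finger_gap: 0.0632
finger_force: 45.5
```

Emit:
servo_tool(
  deltas=[
    [[0,0,-0.05,0,1],[0,0,-0.05,0,1],[0,0,-0.02,0,1],[-0.004,0.053,0,0,1],[-0.004,0.053,0,0,1],[-0.004,0.053,0,0,1],[-0.004,0.053,0,0,1],[-0.004,0.053,0,0,1],[-0.004,0.053,0,0,1],[-0.004,0.053,0,0,1],[-0.004,0.053,0,0,1],[-0.004,0.053,0,0,1]],
  ],
)

```text
clock: 7.42
eef_pos: [0.4983, 0.1362, 0.1972]
tool_rot: [[-1.0, -0.009, 0.001], [-0.009, 1.0, 0.0], [-0.001, 0.0, -1.0]]
wrist_force: [1.4, -0.9, -4.1]
finger_gap: 0.0634
finger_force: 47.9
```

```bash
python3 shot.py w4
python3 - <<'E'
from h import *
c=cam('scene')
for p in[(346,193),(390,183),(420,245),(373,259)]: print(onz(c,p,.004).round(4))
for n in('scene','side'): cv2.imwrite(f'pics/{n}1.png',vision.snapshot(n)[:,:,::-1])
a=cv2.imread('pics/scene1.png')[215:335,120:230];b=cv2.imread('pics/w4.png')
d=cv2.imread('pics/side1.png')[105:180,270:380]
o=np.zeros((560,800,3),np.uint8);o[:360,:330]=cv2.resize(a,None,fx=3,fy=3,interpolation=2);o[:225,340:670]=cv2.resize(d,None,fx=3,fy=3,interpolation=2)
o[320:560,400:784]=cv2.resize(b,(384,240));cv2.imwrite('pics/c3.png',o)
E
```

```text
7.425 [0.4983 0.1362 0.1972] [-1.    -0.009 -0.001] [15.3 15.  -6.1 68.8 -0.  14.8]
[0.4013 0.0841 0.004 ]
[0.4135 0.1967 0.004 ]
[0.5936 0.1827 0.004 ]
[0.5864 0.069  0.004 ]
```

View pics/c3.png

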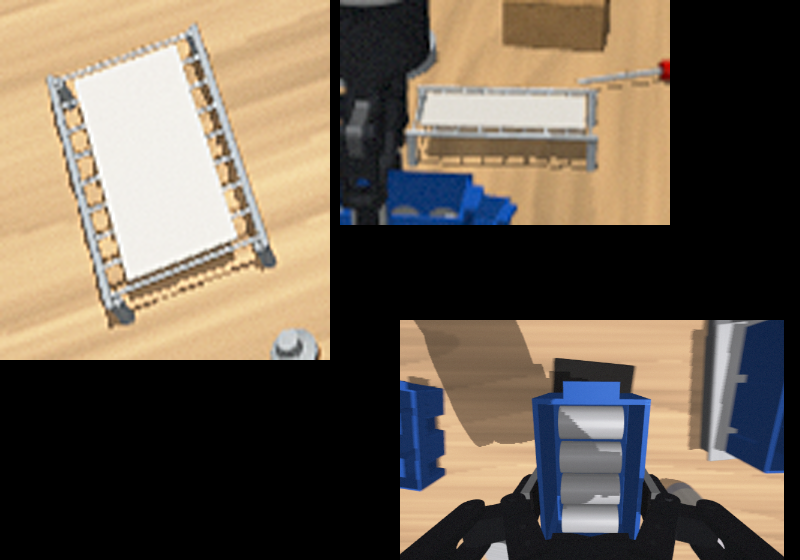

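c3: riser clear in the scene crop (frame corners about (52,80),(193,32),(263,240),(110,300) in the ×3 crop; white liner inside); bin held straight, mat under it.

Emit:
servo_tool(
  deltas=[
    [[0,0,0.05,0,1],[0,0,0.05,0,1],[0,0,0.04,0,1],[0,0,0.012,0,1],[0,0,0,0,1],[0,0,0,0,1],[0,0,0,0,-1],[0,0,0,0,-1],[0,0,0,0,-1],[0,0,-0.05,0,-1],[0,0,-0.05,0,-1],[0,0,-0.05,0,-1]],
  ],
)

```text
clock: 9.07
eef_pos: [0.498, 0.1344, 0.1961]
tool_rot: [[-1.0, -0.009, 0.0], [-0.009, 1.0, 0.0], [-0.0, 0.0, -1.0]]
wrist_force: [1.1, 0.4, 0.1]
finger_gap: 0.0854
finger_force: 0.0
```

Emit:
servo_tool(
  deltas=[
    [[0,0,-0.056,0,-1],[0.01,0.043,0,0,-1],[0.01,0.043,0,0,-1],[0.01,0.043,0,0,-1],[0.01,0.043,0,0,-1],[0.01,0.043,0,0,-1],[0,0,0,0,-1],[0,0,0,0,-1]],
  ],
)

```text
clock: 10.07
eef_pos: [0.4462, 0.3487, 0.2503]
tool_rot: [[-1.0, -0.01, -0.0], [-0.01, 1.0, -0.0], [0.0, -0.0, -1.0]]
wrist_force: [0.1, -0.5, 0.0]
finger_gap: 0.0852
finger_force: 0.0
```

```bash
python3 shot.py w5
python3 - <<'E'
from h import *
c=cam('scene')
q=[]
for p in[(52,80),(193,32),(263,240),(110,300)]:q.append(onz(c,np.array(p)/3+[120,215],.04))
print(np.round(q,4),np.mean(q,0))
a=cv2.imread('pics/scene1.png');g=a.astype(int);w=((g.min(2)>185)&(g.max(2)-g.min(2)<25)).astype(np.uint8)*255;w[:,:120]=0;w[:,230:]=0;w[:220]=0;w[335:]=0
w=cv2.morphologyEx(w,cv2.MORPH_OPEN,np.ones((5,5)))
m,st,ce=max(blobs(w,100),key=lambda b:b[1][4]);k=cv2.findContours(m.astype(np.uint8),0,2)[0][0]
rc=np.array([onz(c,p[0],.04)[:2] for p in k],np.float32)*1000;print(st,cv2.minAreaRect(rc))
E
```

```text
10.075 [0.4462 0.3487 0.2503] [-1.   -0.01  0.  ] [38.  20.2  8.8 78.6 -0.  37.5]
[[ 0.3754 -0.4005  0.04  ]
 [ 0.3729 -0.2968  0.04  ]
 [ 0.5518 -0.2889  0.04  ]
 [ 0.5557 -0.3928  0.04  ]] [ 0.46393713 -0.34474056  0.04      ]
[ 146  232   52   75 2534] ((461.61065673828125, -345.95806884765625), (164.59750366210938, 75.91827392578125), 2.4268651008605957)
```

View pics/w5.png

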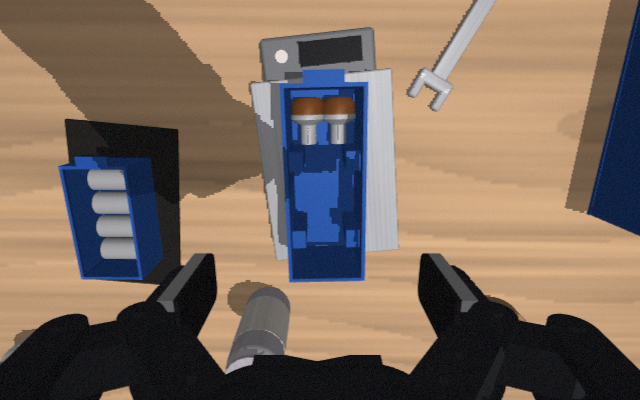

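w5: lamp bin rim corners about (281,84),(367,86),(365,280),(289,282), lamps at the lip end (robot side); scale plate corners about (250,84),(393,70),(398,247),(275,260); can top near (265,330).

Run:
```python
from h import *
import pickle
c=cam('wrist',pickle.load(open('pics/w5.pkl','rb')))
im=cv2.imread('pics/w5.png')[:,:,::-1].copy();m=blue(im)
for row in(95,130,170,210,250,270):
    x=np.flatnonzero(m[row,230:420])+230;print(row,x.min(),x.max(),onz(c,(x.min(),row),.115)[:2].round(4),onz(c,(x.max()+1,row),.115)[:2].round(4))
for z,pts in((.115,[(281,84),(367,86),(289,282),(365,280)]),(.045,[(250,84),(393,70),(398,247),(275,260)])):
    q=[onz(c,p,z) for p in pts];print(np.round(q,4),np.mean(q,0))
g=im.astype(int);w=((g.min(2)>150)&(g.max(2)-g.min(2)<25)).astype(np.uint8)*255
for n in range(2):pass
s=cam('scene');a=cv2.imread('pics/scene0.png')[:,:,::-1].copy()
b=blue(a);mm=[x for x in blobs(b) if abs(x[2][0]-461)<4][0][0].astype(np.uint8)
k=cv2.findContours(mm,0,2)[0][0];print(cv2.approxPolyDP(cv2.convexHull(k),2,True)[:,0].tolist())
```

```text
95 280 367 [0.3728 0.3214] [0.3722 0.3853]
130 282 366 [0.3978 0.3224] [0.3972 0.3858]
170 284 365 [0.4281 0.3234] [0.4275 0.3866]
210 286 364 [0.4605 0.3245] [0.4599 0.3874]
250 288 364 [0.4952 0.3256] [0.4946 0.3891]
270 289 363 [0.5135 0.3262] [0.5129 0.3891]
[[0.3652 0.3223 0.115 ]
 [0.366  0.3842 0.115 ]
 [0.5248 0.326  0.115 ]
 [0.5223 0.3904 0.115 ]] [0.44458088 0.35574655 0.115     ]
[[0.3629 0.287  0.045 ]
 [0.3495 0.4167 0.045 ]
 [0.5232 0.4344 0.045 ]
 [0.5394 0.3055 0.045 ]] [0.44374534 0.36091679 0.045     ]
[[446, 118], [457, 118], [495, 165], [486, 183], [464, 191], [429, 144], [434, 126]]
```

Emit:
servo_tool(
  deltas=[
    [[-0.0065,0.0073,0,-1.5,-1],[0,0,0.05,0,-1],[0,0,0.05,0,-1],[0,0,0.035,0,-1],[0,0,0.012,0,-1],[0,0,0,0,-1],[0,0,0,0,1],[0,0,0,0,1],[0,0,0,0,1],[0,0,0,0,1],[0,0,0,0,1]],
  ],
  newtons=40,
)

```text
clock: 11.5
eef_pos: [0.4535, 0.3568, 0.105]
tool_rot: [[-0.999, -0.036, 0.002], [-0.036, 0.999, 0.002], [-0.002, 0.001, -1.0]]
wrist_force: [-0.1, -2.2, 5.7]
finger_gap: 0.0631
finger_force: 44.0
```

Emit:
servo_tool(
  deltas=[
    [[0,0,-0.04,0,1],[0,0,-0.05,0,1],[0,0,-0.01,0,1],[0.001,-0.05,0,0,1],[0.001,-0.05,0,0,1],[0.001,-0.05,0,0,1],[0.001,-0.05,0,0,1],[0.001,-0.05,0,0,1],[0.001,-0.05,0,0,1],[0.001,-0.05,0,0,1]],
  ],
)

```text
clock: 12.75
eef_pos: [0.4578, 0.0047, 0.2032]
tool_rot: [[-0.999, -0.036, 0.0], [-0.036, 0.999, 0.0], [-0.0, -0.0, -1.0]]
wrist_force: [0.4, -0.7, -2.6]
finger_gap: 0.0635
finger_force: 47.2
```

Emit:
servo_tool(
  deltas=[
    [[0.001,-0.05,0,0,1],[0.001,-0.05,0,0,1],[0.001,-0.05,0,0,1],[0,-0.05,0,0,1],[0,-0.05,0,0,1],[0,-0.05,0,0,1],[0,-0.05,0,0,1],[0,0,0,0,1],[0,0,0,0,1],[0,0,0,0,1]],
  ],
)

```text
clock: 14.0
eef_pos: [0.4676, -0.3427, 0.2034]
tool_rot: [[-0.999, -0.037, -0.0], [-0.037, 0.999, 0.0], [0.0, 0.0, -1.0]]
wrist_force: [-0.2, -0.0, -3.1]
finger_gap: 0.0636
finger_force: 47.5
```

```bash
python3 shot.py w6
python3 - <<'E'
from h import *
cv2.imwrite('pics/scene2.png',vision.snapshot('scene')[:,:,::-1])
cv2.imwrite('pics/side2.png',vision.snapshot('side')[:,:,::-1])
a=cv2.imread('pics/scene2.png')[115:215,400:510];b=cv2.imread('pics/w6.png');o=np.zeros((600,800,3),np.uint8)
o[:300,:330]=cv2.resize(a,None,fx=3,fy=3,interpolation=2);d=cv2.imread('pics/side2.png')[280:380,230:380];o[300:600,:450]=cv2.resize(d,None,fx=3,fy=3,interpolation=2)
o[:219,450:800]=cv2.resize(b,(350,219));cv2.imwrite('pics/c4.png',o)
E
```

```text
14.0 [ 0.4676 -0.3427  0.2034] [-0.999 -0.037  0.   ] [-36.2  22.4   5.1  72.7   0.  -38.3]
```

View pics/c4.png

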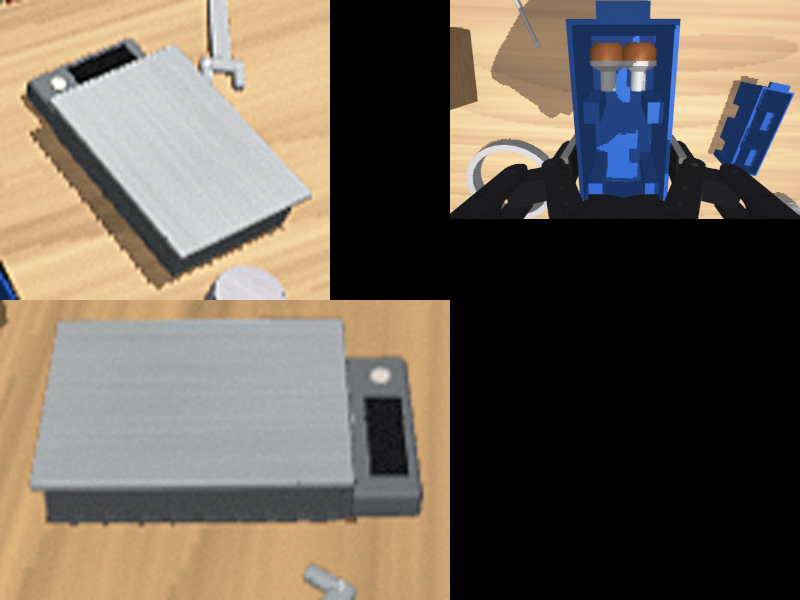

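c4: the scale plate is clear (scene crop corners (52,100),(178,45),(311,193),(183,255); side crop (58,20),(343,20),(352,187),(33,187) after offset); the lamp bin hangs level in the gripper.

Run:
```python
from h import *
import pickle
A=[np.array(p)/3+[400,115] for p in[(52,100),(178,45),(311,193),(183,255)]]
B=[np.array(p)/3+[230,280] for p in[(343,20),(352,187),(33,187),(58,20)]]
s,d=cam('scene'),cam('side')
q=[];q2=[];q3=[]
for a,b in zip(A,B): x=tri(s,a,d,b);print(x[0].round(4),x[1].round(4),onz(s,a,.045).round(4),onz(d,b,.045).round(4));q.append(x[0]);q2.append(onz(s,a,.045));q3.append(onz(d,b,.045))
for q in(q,q2,q3):
    q=np.array(q);e=q[2]+q[3]-q[0]-q[1];print('scale',q.mean(0),np.degrees(np.arctan2(e[1],e[0])))
st=pickle.load(open('pics/w6.pkl','rb'));c=cam('wrist',st)
m=blue(cv2.imread('pics/w6.png')[:,:,::-1].copy())
z=st['eef_pos'][2]+.011
for row in(45,80,120,160):
    x=np.flatnonzero(m[row,150:500])+150;a,b=onz(c,(x.min(),row),z),onz(c,(x.max()+1,row),z);print(a[:2].round(4),b[:2].round(4),((a+b)/2)[:2].round(4))
col=np.flatnonzero(m[:100,230]);print(col[:3],onz(c,(230,col[0]),z))
```

```text
[0.3629 0.2902 0.0424] 0.0056 [0.3678 0.2892 0.045 ] [0.3605 0.2908 0.045 ]
[0.3492 0.4199 0.0422] 0.0035 [0.353  0.4183 0.045 ] [0.3477 0.4211 0.045 ]
[0.5243 0.4365 0.0414] 0.0031 [0.5276 0.4345 0.045 ] [0.5219 0.4386 0.045 ]
[0.5401 0.309  0.0446] 0.0028 [0.5416 0.3093 0.045 ] [0.5388 0.3086 0.045 ]
scale [0.44412349 0.36392602 0.04265365] 5.7474638227393955
scale [0.44749932 0.36283141 0.045     ] 5.942998956417467
scale [0.44220157 0.36478197 0.045     ] 5.733728866648999
[ 0.3821 -0.3771] [ 0.3798 -0.3143] [ 0.381  -0.3457]
[ 0.3922 -0.3766] [ 0.3899 -0.3137] [ 0.391  -0.3452]
[ 0.4043 -0.3762] [ 0.402  -0.3132] [ 0.4032 -0.3447]
[ 0.4173 -0.3758] [ 0.415  -0.3127] [ 0.4162 -0.3442]
[35 36 37] [ 0.37916217 -0.37182674  0.21436466]
```

Emit:
servo_tool(
  deltas=[
    [[-0.0024,-0.0027,0.03,0,1],[0,0,0.04,0,1],[0,0,0.025,0,1],[0,0,0.0075,0,1],[0,0,0,0,1],[0,0,0,0,1],[0,0,0,0,-1],[0,0,0,0,-1],[0,0,0,0,-1],[0,0,-0.04,0,-1],[0,0,-0.05,0,-1],[0,0,-0.06,0,-1]],
  ],
)

```text
clock: 15.65
eef_pos: [0.4696, -0.3459, 0.252]
tool_rot: [[-0.999, -0.036, -0.001], [-0.036, 0.999, 0.001], [0.001, 0.001, -1.0]]
wrist_force: [0.8, -1.1, -0.6]
finger_gap: 0.0853
finger_force: 0.0
```

Emit:
servo_tool(
  deltas=[
    [[0,0,0,0,-1],[0,0,0,0,-1]],
  ],
)

```text
clock: 15.9
eef_pos: [0.4701, -0.3463, 0.2506]
tool_rot: [[-0.999, -0.036, 0.0], [-0.036, 0.999, -0.0], [-0.0, -0.0, -1.0]]
wrist_force: [0.4, -0.8, -1.0]
finger_gap: 0.0855
finger_force: 0.0
```

```bash
python3 shot.py w7
python3 - <<'E'
from h import *
import pickle
c=cam('wrist',pickle.load(open('pics/w7.pkl','rb')));im=cv2.imread('pics/w7.png');m=blue(im[:,:,::-1].copy())
for row in(100,140,180,220,250):
    x=np.flatnonzero(m[row,220:420])+220;a,b=onz(c,(x.min(),row),.11),onz(c,(x.max()+1,row),.11);print(a[:2].round(4),b[:2].round(4),((a+b)/2)[:2].round(4))
E
```

```text
15.9 [ 0.4701 -0.3463  0.2506] [-0.999 -0.036 -0.   ] [-36.4  22.4  12.   79.6  -0.  -38.4]
[ 0.4011 -0.3796] [ 0.3989 -0.3165] [ 0.4    -0.3481]
[ 0.4306 -0.3788] [ 0.4284 -0.3159] [ 0.4295 -0.3474]
[ 0.4621 -0.3779] [ 0.4598 -0.3146] [ 0.4609 -0.3463]
[ 0.4957 -0.3762] [ 0.4934 -0.3131] [ 0.4945 -0.3446]
[ 0.5224 -0.3752] [ 0.5202 -0.3121] [ 0.5213 -0.3437]
```

View pics/w7.png

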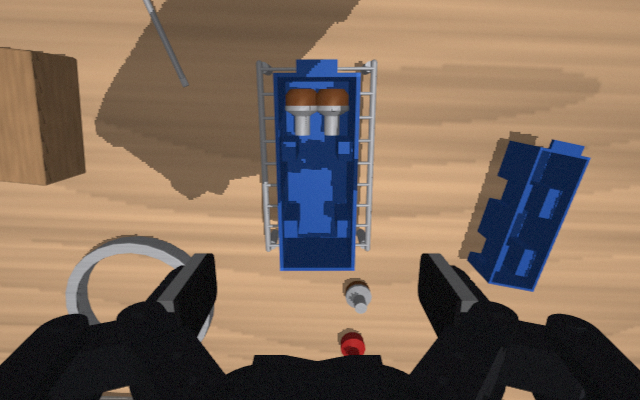

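w7: lamp bin sits straight between the riser rails (rim corners about (275,74),(359,74),(281,270),(354,269)); lamp stem at (361,306). Next the short bin from the mat.

Emit:
servo_tool(
  deltas=[
    [[-0.005,0.0533,0,0,-1],[-0.005,0.0533,0,0,-1],[-0.005,0.0533,0,0,-1],[-0.005,0.0533,0,0,-1],[-0.005,0.0533,0,0,-1],[-0.005,0.0533,0,0,-1],[-0.005,0.0533,0,0,-1],[-0.005,0.0533,0,0,-1],[-0.005,0.0533,0,0,-1],[0,0,0,1.5,-1],[0,0,0,0,-1]],
  ],
)

```text
clock: 17.32
eef_pos: [0.4974, 0.1345, 0.2498]
tool_rot: [[-1.0, -0.01, -0.002], [-0.01, 1.0, -0.001], [0.002, -0.001, -1.0]]
wrist_force: [-0.1, 0.1, 0.3]
finger_gap: 0.0856
finger_force: 0.0
```

```bash
python3 shot.py w8
python3 - <<'E'
from h import *
import pickle
c=cam('wrist',pickle.load(open('pics/w8.pkl','rb')));im=cv2.imread('pics/w8.png');m=blue(im[:,:,::-1].copy())
for row in(120,150,180,210,230):
    x=np.flatnonzero(m[row,240:400])+240;a,b=onz(c,(x.min(),row),.054),onz(c,(x.max()+1,row),.054);print(a[:2].round(4),b[:2].round(4),((a+b)/2)[:2].round(4))
col=np.flatnonzero(m[50:300,300])+50;print(onz(c,(300,col[0]),.054),onz(c,(300,col[-1]),.054))
E
```

```text
17.325 [0.4974 0.1345 0.2498] [-1.    -0.01   0.002] [15.1 14.1  0.4 76.4 -0.  14.6]
[0.445  0.1023] [0.4444 0.168 ] [0.4447 0.1351]
[0.4724 0.1027] [0.4718 0.1682] [0.4721 0.1354]
[0.5012 0.1022] [0.5005 0.1674] [0.5009 0.1348]
[0.5314 0.1027] [0.5308 0.1675] [0.5311 0.1351]
[0.5524 0.1033] [0.5518 0.1683] [0.5521 0.1358]
[0.43690184 0.11873219 0.054     ] [0.55874314 0.1182786  0.054     ]
```

Emit:
servo_tool(
  deltas=[
    [[0,0,0.06,0,-1],[0,0,0.06,0,-1],[0,0,0.05,0,-1],[0,0,0.03,0,-1],[0,0,0.006,0,-1],[0,0,0,0,-1],[0,0,0,0,1],[0,0,0,0,1],[0,0,0,0,1],[0,0,0,0,1],[0,0,0,0,1]],
  ],
)

```text
clock: 18.75
eef_pos: [0.4989, 0.1348, 0.0463]
tool_rot: [[-1.0, -0.009, 0.002], [-0.009, 1.0, 0.0], [-0.002, 0.0, -1.0]]
wrist_force: [-0.6, -2.4, 8.3]
finger_gap: 0.0634
finger_force: 42.8
```

Emit:
servo_tool(
  deltas=[
    [[0,0,-0.04,0,1],[0,0,-0.05,0,1],[0,0,-0.05,0,1],[0.0103,0.0456,0,0,1],[0.0103,0.0456,0,0,1],[0.0103,0.0456,0,0,1],[0.0103,0.0456,0,0,1],[0.0103,0.0456,0,0,1],[0,0,0,-5.3,1],[0,0,0,0,1],[0,0,0,0,1]],
  ],
)

```text
clock: 20.12
eef_pos: [0.4444, 0.3618, 0.1851]
tool_rot: [[-0.995, -0.099, 0.0], [-0.099, 0.995, 0.0], [-0.0, 0.0, -1.0]]
wrist_force: [-0.2, 0.2, -3.7]
finger_gap: 0.0631
finger_force: 48.7
```

Emit:
servo_tool(
  deltas=[
    [[0,0.0008,0.04,0,1],[0,0,0.04,0,1],[0,0,0.0165,0,1],[0,0,0,0,1],[0,0,0,0,1],[0,0,0,0,-1],[0,0,0,0,-1],[0,0,0,0,-1],[0,0,-0.05,0,-1],[0,0,-0.055,0,-1],[0,0,-0.055,0,-1],[0,0,0,0,-1]],
  ],
)

```text
clock: 21.62
eef_pos: [0.4456, 0.3642, 0.2527]
tool_rot: [[-0.995, -0.102, 0.006], [-0.102, 0.995, 0.004], [-0.006, 0.004, -1.0]]
wrist_force: [1.3, -0.5, -0.8]
finger_gap: 0.0853
finger_force: 0.0
```

```bash
python3 shot.py w9
python3 - <<'E'
from h import *
import pickle
c=cam('wrist',pickle.load(open('pics/w9.pkl','rb')));im=cv2.imread('pics/w9.png');m=blue(im[:,:,::-1].copy())
for row in(120,150,180,210,240):
    x=np.flatnonzero(m[row,240:400])+240;a,b=onz(c,(x.min(),row),.095),onz(c,(x.max()+1,row),.095);print(a[:2].round(4),b[:2].round(4),((a+b)/2)[:2].round(4))
col=np.flatnonzero(m[50:300,300])+50;print(onz(c,(300,col[0]),.095),onz(c,(300,col[-1]),.095))
# lamp stem from w7
c=cam('wrist',pickle.load(open('pics/w7.pkl','rb')));im=cv2.imread('pics/w7.png')
c1=cam('wrist',pickle.load(open('pics/w1.pkl','rb')))
print('lamp',tri(c,(361.5,307),c1,(344.5,40)))
E
```

```text
21.625 [0.4456 0.3642 0.2527] [-0.995 -0.102 -0.006] [39.3 21.  10.2 78.8 -0.  33.4]
[0.3955 0.327 ] [0.389  0.3901] [0.3923 0.3586]
[0.4195 0.3295] [0.4131 0.3925] [0.4163 0.361 ]
[0.4447 0.3321] [0.4383 0.395 ] [0.4415 0.3636]
[0.4713 0.3339] [0.4649 0.3977] [0.4681 0.3658]
[0.4993 0.3368] [0.493  0.3996] [0.4961 0.3682]
[0.37663147 0.34469564 0.095     ] [0.50415898 0.35594005 0.095     ]
lamp (array([ 0.62318074, -0.29180581,  0.03870655]), np.float64(0.0033060449966256715))
```

View pics/w9.png

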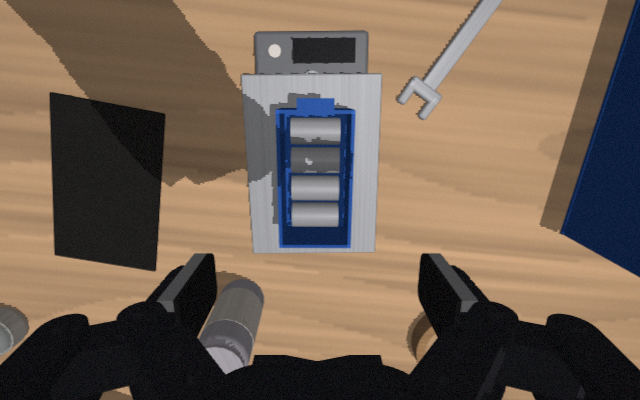

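w9: short bin straight on the plate (bin corners (277,110),(356,110),(351,247),(281,247); plate (242,74),(381,74),(375,252),(254,252)). Now to the loose lamp.

Emit:
servo_tool(
  deltas=[
    [[-0.0078,-0.0478,0,0,-1],[-0.0078,-0.0478,0,0,-1],[-0.0078,-0.0478,0,0,-1],[-0.0078,-0.0478,0,0,-1],[-0.0078,-0.0478,0,0,-1],[-0.0078,-0.0478,0,0,-1],[-0.0078,-0.0478,0,0,-1],[-0.0078,-0.0478,0,0,-1],[-0.0078,-0.0478,0,0,-1],[-0.0078,-0.0478,0,0,-1],[-0.0078,-0.0478,0,0,-1],[-0.0078,-0.0478,0,0,-1]],
  ],
)

```text
clock: 23.18
eef_pos: [0.5954, -0.1995, 0.2469]
tool_rot: [[-0.995, -0.102, -0.002], [-0.102, 0.995, 0.001], [0.002, 0.001, -1.0]]
wrist_force: [0.9, -0.2, 0.3]
finger_gap: 0.086
finger_force: 0.0
```

Emit:
servo_tool(
  deltas=[
    [[-0.0078,-0.0478,0,0,-1],[-0.0078,-0.0478,0,0,-1],[0,0,0.03,5.9,-1],[0,0,0.04,0,-1],[0,0,0,0,-1],[0,0,0,0,-1]],
  ],
)

```text
clock: 23.92
eef_pos: [0.6211, -0.2915, 0.1794]
tool_rot: [[-1.0, 0.001, 0.001], [0.001, 1.0, -0.0], [-0.001, -0.0, -1.0]]
wrist_force: [0.8, -0.9, 0.6]
finger_gap: 0.0854
finger_force: 0.0
```

```bash
python3 shot.py w10
python3 - <<'E'
from h import *
import pickle
c=cam('wrist',pickle.load(open('pics/w9.pkl','rb')))
q=np.array([onz(c,p,.045) for p in[(242,74),(381,74),(375,252),(254,252)]]);print('plate',q.mean(0));q=np.array([onz(c,p,.095) for p in[(277,110),(356,110),(351,247),(281,247)]]);print('bin',q.mean(0))
c=cam('wrist',pickle.load(open('pics/w10.pkl','rb')));im=cv2.imread('pics/w10.png')
u=proj(c,(.6225,-.29,.04));print(u)
u=u.astype(int);s=im[u[1]-50:u[1]+50,u[0]-60:u[0]+60];cv2.imwrite('pics/c5.png',cv2.resize(s,None,fx=5,fy=5,interpolation=2));print(u-[60,50])
E
```

```text
23.925 [ 0.6211 -0.2915  0.1794] [-1.     0.001 -0.001] [-25.1  36.3  23.9  77.6   0.  -25.1]
plate [0.4432526  0.36134353 0.045     ]
bin [0.44354982 0.36432566 0.095     ]
[318.51755714 193.06275279]
[258 143]
```

View pics/c5.png

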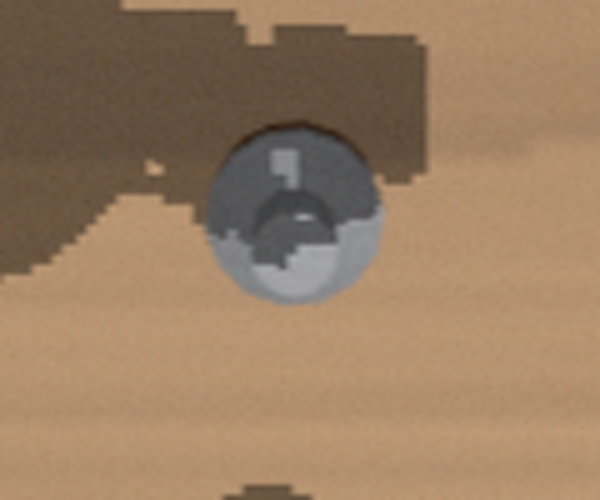

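c5: stem top centred at crop (295,255) → pixel (317,194), i.e. lamp at about (0.623, −0.291), directly under the tool.

Emit:
servo_tool(
  deltas=[
    [[-0.002,0.0005,0.05,0,-1],[0,0,0.05,0,-1],[0,0,0.03,0,-1],[0,0,0.0065,0,-1],[0,0,0,0,-1],[0,0,0,0,1],[0,0,0,0,1],[0,0,0,0,1],[0,0,0,0,1],[0,0,0,0,1],[0,0,0,0,1],[0,0,0,0,1]],
  ],
  newtons=30,
)

```text
clock: 25.48
eef_pos: [0.6231, -0.2911, 0.0421]
tool_rot: [[-1.0, 0.001, 0.0], [0.001, 1.0, -0.0], [-0.0, -0.0, -1.0]]
wrist_force: [-2.1, 0.7, 5.1]
finger_gap: 0.0125
finger_force: 30.5
```

Emit:
servo_tool(
  deltas=[
    [[0,0,-0.05,0,1],[0,0,-0.05,0,1],[0,0,-0.04,0,1],[0.0493,-0.0182,0,0,1],[0.0493,-0.0182,0,0,1],[0.0493,-0.0182,0,0,1],[0,0,0,9.8,1],[0,0,0,9.8,1],[0,0,0,9.8,1],[0,0,0,9.8,1],[0,0,0,9.8,1],[0,0,0,9.8,1]],
  ],
)

```text
clock: 26.98
eef_pos: [0.4749, -0.3454, 0.1815]
tool_rot: [[-0.512, 0.859, -0.0], [0.859, 0.512, 0.0], [0.0, -0.0, -1.0]]
wrist_force: [0.4, 0.3, -0.4]
finger_gap: 0.0124
finger_force: 30.5
```

Emit:
servo_tool(
  deltas=[
    [[0,0,0,9.8,1],[0,0,0,9.8,1],[0,0,0,9.8,1],[0,0,0,0,1],[0,0,0,0,1]],
  ],
)

```text
clock: 27.6
eef_pos: [0.475, -0.3455, 0.1817]
tool_rot: [[-0.034, 0.999, -0.0], [0.999, 0.034, 0.0], [0.0, -0.0, -1.0]]
wrist_force: [0.4, -0.4, -1.1]
finger_gap: 0.0122
finger_force: 30.5
```

```bash
python3 shot.py w11
python3 - <<'E'
from h import *
import pickle
c=cam('wrist',pickle.load(open('pics/w11.pkl','rb')));im=cv2.imread('pics/w11.png')
print([proj(c,X).round() for X in((.475,-.3458,.11),(.475,-.3458,.043))])
E
```

```text
27.6 [ 0.475  -0.3455  0.1817] [-0.034  0.999  0.   ] [-36.   23.7   3.9  70.2   0.   52. ]
[array([318., 221.]), array([318., 192.])]
```

View pics/w11.png

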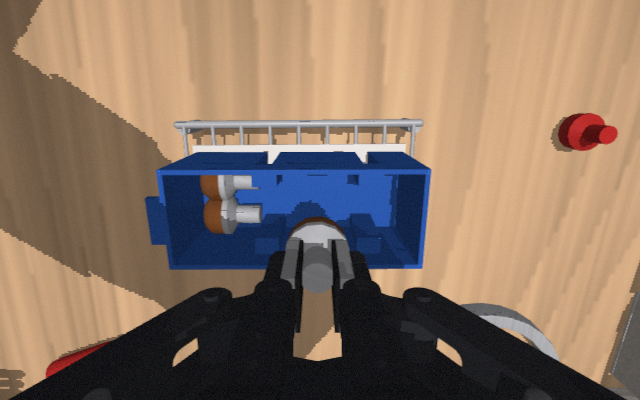

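w11: lamp held over the clear floor between posts; rim spans columns 160–430, packed lamps at (225,200) to the left.

Emit:
servo_tool(
  deltas=[
    [[0,0,0.04,0,1],[0,0,0.03,0,1],[0,0,0.018,0,1],[0,0,0.008,0,1],[0,0,0,0,1],[0,0,0,0,1],[0,0,0,0,0.2],[0,0,0,0,0.2],[0,0,0,0,0.2],[0,0,0,0,0.2]],
  ],
)

```text
clock: 28.9
eef_pos: [0.475, -0.3455, 0.0859]
tool_rot: [[-0.03, 1.0, 0.0], [1.0, 0.03, -0.0], [-0.0, 0.0, -1.0]]
wrist_force: [-0.7, -0.4, -0.2]
finger_gap: 0.0343
finger_force: 0.0
```

Emit:
servo_tool(
  deltas=[
    [[0,0,-0.055,0,0.2],[0,0,-0.055,0,0.2],[0,0,-0.055,0,-1],[0,0,0,0,-1]],
  ],
)

```text
clock: 29.4
eef_pos: [0.4764, -0.3465, 0.2552]
tool_rot: [[-0.03, 1.0, 0.006], [1.0, 0.03, -0.004], [-0.004, 0.006, -1.0]]
wrist_force: [-0.0, 0.5, -0.6]
finger_gap: 0.0693
finger_force: 0.0
```

```bash
python3 shot.py w12
python3 - <<'E'
from h import *
b=cv2.imread('pics/w12.png');cv2.imwrite('pics/c6.png',cv2.resize(b[100:300,160:460],None,fx=2,fy=2))
E
```

```text
29.4 [ 0.4764 -0.3465  0.2552] [-0.03   1.    -0.004] [-36.   22.7  13.1  80.    0.   52.2]
```

View pics/c6.png

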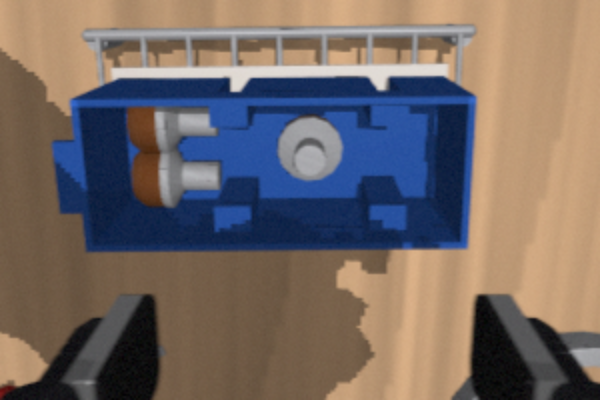

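Emit:
servo_tool(
  deltas=[
    [[0.054,0.0126,0,0,-1],[0.054,0.0126,0,0,-1],[0.054,0.0126,0,0,-1],[0.054,0.0126,0,0,-1],[0,0,0,-9.8,-1],[0,0,0,-9.8,-1],[0,0,0,-9.8,-1],[0,0,0,-9.8,-1],[0,0,0,-9.8,-1],[0,0,0,-9.8,-1],[0,0,0,-9.8,-1],[0,0,0,-9.8,-1]],
  ],
)

```text
clock: 30.95
eef_pos: [0.5182, -0.1279, 0.2494]
tool_rot: [[-0.986, 0.166, -0.002], [0.166, 0.986, 0.001], [0.002, 0.0, -1.0]]
wrist_force: [-0.1, -0.4, 0.4]
finger_gap: 0.0855
finger_force: 0.0
```

Emit:
servo_tool(
  deltas=[
    [[0,0,0,0,-1],[0,0,0,0,-1]],
  ],
)

```text
clock: 31.2
eef_pos: [0.5185, -0.128, 0.2502]
tool_rot: [[-0.985, 0.175, -0.001], [0.175, 0.985, 0.0], [0.001, 0.0, -1.0]]
wrist_force: [0.3, -0.7, -0.7]
finger_gap: 0.0853
finger_force: 0.0
```

```bash
python3 shot.py w13
python3 - <<'E'
from h import *
import pickle
c=cam('wrist',pickle.load(open('pics/w13.pkl','rb')));im=cv2.imread('pics/w13.png');m=blue(im[:,:,::-1].copy())
for row in(120,150,180,210,240):
    x=np.flatnonzero(m[row,240:400])+240;a,b=onz(c,(x.min(),row),.054),onz(c,(x.max()+1,row),.054);print(a[:2].round(4),b[:2].round(4),((a+b)/2)[:2].round(4),x.min(),x.max())
for cc in(295,300,335):
  col=np.flatnonzero(m[50:300,cc])+50;print(col[0],col[-1],onz(c,(cc,col[0]),.054)[:2],onz(c,(cc,col[-1]+1),.054)[:2])
E
```

```text
31.2 [ 0.5185 -0.128   0.2502] [-0.985  0.175  0.001] [-13.9  16.3   3.4  77.1   0.   -3.8]
[ 0.4627 -0.1419] [ 0.4713 -0.0934] [ 0.467  -0.1176] 291 344
[ 0.4897 -0.1464] [ 0.4983 -0.0985] [ 0.494  -0.1224] 292 343
[ 0.5182 -0.151 ] [ 0.5267 -0.1029] [ 0.5224 -0.127 ] 293 343
[ 0.548 -0.156] [ 0.5565 -0.1085] [ 0.5522 -0.1322] 294 342Traceback (most recent call last):
  File "<stdin>", line 5, in <module>
    return umr_minimum(a, axis, None, out, keepdims, initial, where)
ValueError: zero-size array to reduction operation minimum which has no identity
```

c6: lamp upright at (310,150) in the bin between posts, packed lamps untouched at left. Now pick the empty bin.

Emit:
servo_tool(
  deltas=[
    [[0,0.0013,0.06,0,-1],[0,0,0.06,0,-1],[0,0,0.05,0,-1],[0,0,0.032,0,-1],[0,0,0,0,-1],[0,0,0,0,-1],[0,0,0,0,1],[0,0,0,0,1],[0,0,0,0,1],[0,0,0,0,1],[0,0,0,0,1],[0,0,0,0,1]],
  ],
  newtons=30,
)

```text
clock: 32.75
eef_pos: [0.5196, -0.1269, 0.0498]
tool_rot: [[-0.985, 0.171, 0.002], [0.171, 0.985, -0.0], [-0.002, -0.0, -1.0]]
wrist_force: [-1.4, 0.5, 8.6]
finger_gap: 0.0495
finger_force: 30.3
```

Emit:
servo_tool(
  deltas=[
    [[0,0,-0.05,0,1],[0,0,-0.06,0,1],[0,0,-0.06,0,1],[0,0,0,10.5,1],[0,0,0,10.5,1],[0,0,0,10.5,1],[0,0,0,10.5,1],[0,0,0,10.5,1],[0,0,0,10.5,1],[0,0,0,10.5,1],[0,0,0,10.5,1],[0,0,0,10.5,1]],
  ],
)

```text
clock: 34.25
eef_pos: [0.519, -0.1268, 0.2192]
tool_rot: [[0.254, 0.967, 0.0], [0.967, -0.254, -0.0], [0.0, 0.0, -1.0]]
wrist_force: [0.6, -0.5, -1.0]
finger_gap: 0.0495
finger_force: 33.3
```

Emit:
servo_tool(
  deltas=[
    [[0,0,0,10.5,1],[0,0,0,10.5,1],[0,0,0,10.5,1],[0,0,0,10.5,1],[0,0,0,10.5,1],[0,0,0,10.5,1],[0,0,0,10.3,1],[0,0,0,0,1],[0,0,0,0,1]],
  ],
)

```text
clock: 35.38
eef_pos: [0.519, -0.1268, 0.219]
tool_rot: [[0.999, 0.045, 0.0], [0.045, -0.999, -0.0], [0.0, 0.0, -1.0]]
wrist_force: [0.6, 0.3, -1.3]
finger_gap: 0.0491
finger_force: 33.3
```

```bash
python3 shot.py w14
python3 - <<'E'
from h import *
import pickle
def rim(k,z,cols,rows):
    st=pickle.load(open(f'pics/{k}.pkl','rb'));c=cam('wrist',st);m=blue(cv2.imread(f'pics/{k}.png')[:,:,::-1].copy())
    T=st['tool_rot'];p=st['eef_pos'];L=lambda X:(T.T@(X-p))[:2].round(4)
    for row in rows:
        x=np.flatnonzero(m[row,200:440])+200
        if len(x):a,b=onz(c,(x.min(),row),z),onz(c,(x.max()+1,row),z);print(row,x.min(),x.max(),L(a),L(b),'mid',L((a+b)/2))
    for cc in cols:
        col=np.flatnonzero(m[:,cc])
        if len(col):print('col',cc,col[0],L(onz(c,(cc,col[0]),z)))
    return L,c,m
z=r.sense()['eef_pos'][2]+.0065
rim('w14',z,[245,255,265,275,300,330,360,370,380],range(40,200,20))
E
```

```text
35.375 [ 0.519  -0.1268  0.219 ] [0.999 0.045 0.   ] [-13.7  16.7  -0.7  72.6   0.  163.7]
40 270 361 [ 0.0874 -0.0151] [0.0874 0.0139] mid [ 0.0874 -0.0006]
60 271 361 [ 0.0815 -0.015 ] [0.0815 0.0141] mid [ 0.0815 -0.0005]
80 241 390 [ 0.0755 -0.0249] [0.0755 0.0237] mid [ 0.0755 -0.0006]
100 243 389 [ 0.0692 -0.0247] [0.0692 0.0237] mid [ 0.0692 -0.0005]
120 244 388 [ 0.0628 -0.0247] [0.0628 0.0238] mid [ 0.0628 -0.0005]
140 245 387 [ 0.0562 -0.0248] [0.0562 0.0238] mid [ 0.0562 -0.0005]
160 247 386 [ 0.0493 -0.0245] [0.0493 0.0239] mid [ 0.0493 -0.0003]
180 248 385 [ 0.0422 -0.0245] [0.0422 0.0239] mid [ 0.0422 -0.0003]
col 245 65 [ 0.08   -0.0234]
col 255 65 [ 0.08   -0.0202]
col 265 65 [ 0.08  -0.017]
col 275 35 [ 0.0888 -0.0135]
col 300 35 [ 0.0888 -0.0056]
col 330 35 [0.0888 0.0038]
col 360 35 [0.0888 0.0132]
col 370 65 [0.08   0.0167]
col 380 65 [0.08   0.0199]
```

Run:
```python
from h import *
import pickle
c=cam('wrist',pickle.load(open('pics/w7.pkl','rb')))
q=np.array([onz(c,p,.11) for p in[(275,74),(359,74),(281,270.5),(354,270)]]);print(q.round(4),q.mean(0))
# w12 : sideways view, rim corners crop/2+(160,100)
c=cam('wrist',pickle.load(open('pics/w12.pkl','rb')))
q=np.array([onz(c,np.array(p)/2+[160,100],.11) for p in[(73,98),(474,97),(467,248),(88,251)]]);print(q.round(4),q.mean(0))
```

```text
[[ 0.3842 -0.3803  0.11  ]
 [ 0.382  -0.3192  0.11  ]
 [ 0.5428 -0.3749  0.11  ]
 [ 0.54   -0.3124  0.11  ]] [ 0.46224499 -0.34668796  0.11      ]
[[ 0.3815 -0.3181  0.11  ]
 [ 0.5387 -0.3131  0.11  ]
 [ 0.5419 -0.3763  0.11  ]
 [ 0.3833 -0.3821  0.11  ]] [ 0.46136133 -0.34741532  0.11      ]
```

View pics/w14.png

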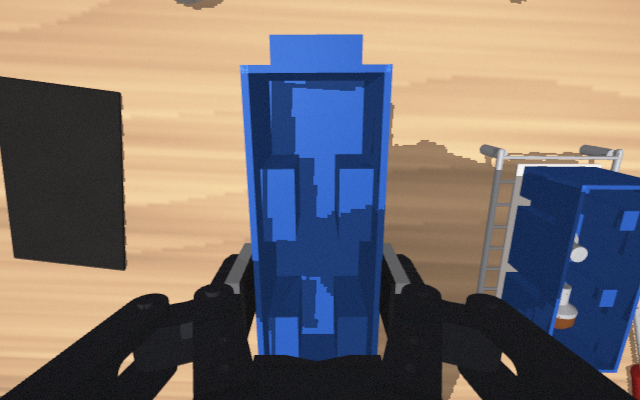

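w14: empty bin held straight, lip (270–362, row 35) away from the robot, its front edge 80 mm ahead of the TCP, so its centre is 7 mm ahead. Lamp bin measured at (0.462, −0.3466), yaw 2.1°.

Emit:
servo_tool(
  deltas=[
    [[-0.0148,0.0434,0,0,1],[-0.0148,0.0434,0,0,1],[-0.0148,0.0434,0,0,1],[-0.0148,0.0434,0,0,1],[-0.0148,0.0434,0,0,1],[0,0,0,0.5,1],[0,0,0,0,1],[0,0,0,0,1]],
  ],
)

```text
clock: 36.42
eef_pos: [0.4543, -0.3458, 0.2189]
tool_rot: [[0.999, 0.034, 0.0], [0.034, -0.999, 0.0], [0.0, -0.0, -1.0]]
wrist_force: [0.1, 0.0, -1.2]
finger_gap: 0.049
finger_force: 33.3
```

Emit:
servo_tool(
  deltas=[
    [[0.0007,0.001,0.02,0,1],[0,0,0.02,0,1],[0,0,0.01,0,1],[0,0,0.008,0,1],[0,0,0.006,0,1],[0,0,0,0,1]],
  ],
)

```text
clock: 37.17
eef_pos: [0.4546, -0.3475, 0.1547]
tool_rot: [[0.999, 0.032, -0.0], [0.032, -0.999, 0.0], [-0.0, -0.0, -1.0]]
wrist_force: [-0.2, -0.6, -1.6]
finger_gap: 0.0493
finger_force: 33.3
```

Emit:
servo_tool(
  deltas=[
    [[0,0,0.004,0,1],[0,0,0.004,0,1],[0,0,0.002,0,1],[0,0,0,0,1],[0,0,0,0,1]],
  ],
)

```text
clock: 37.8
eef_pos: [0.4547, -0.3477, 0.1449]
tool_rot: [[0.999, 0.032, 0.0], [0.032, -0.999, -0.0], [0.0, 0.0, -1.0]]
wrist_force: [-0.7, 0.4, -1.3]
finger_gap: 0.0496
finger_force: 33.3
```

Run:
```python
from h import *
b=cam('wrist');s=r.sense();print(s['eef_pos'],s['wrist_force'])
d=vision.snapshot('side')[:,:,::-1][90:190,260:390];e=vision.snapshot('scene')[:,:,::-1][200:330,110:240]
o=np.zeros((390,800,3),np.uint8);o[:300,:390]=cv2.resize(d,(390,300),interpolation=2);o[:390,400:790]=cv2.resize(e,(390,390),interpolation=2);cv2.imwrite('pics/c7.png',o)
```

```text
[ 0.45473455 -0.34765699  0.14491178] [-0.66479318  0.39629288 -1.28015146]
```

View pics/c7.png

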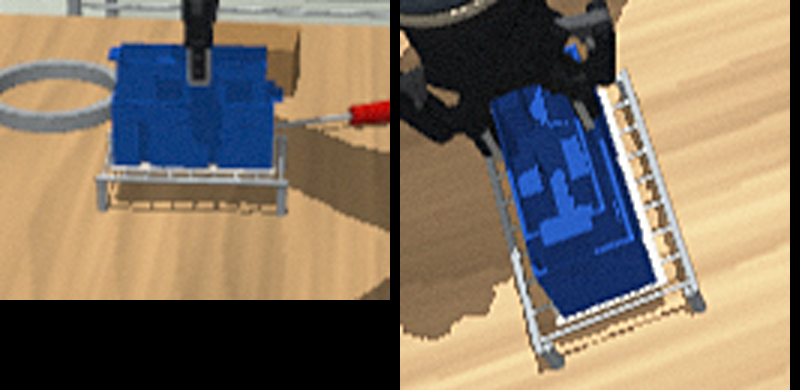

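c7: the empty bin has entered the lamp bin level, lips at opposite ends, no contact force. Lower the last millimetre and release.

Emit:
servo_tool(
  deltas=[
    [[0,0,0.001,0,1],[0,0,0,0,1],[0,0,0,0,-1],[0,0,0,0,-1],[0,0,0,0,-1],[0,0,0,0,-1],[0,0,-0.05,0,-1],[0,0,-0.05,0,-1],[0,0,0,0,-1],[0,0,0,0,-1]],
  ],
)

```text
clock: 39.15
eef_pos: [0.4546, -0.3476, 0.2434]
tool_rot: [[0.999, 0.032, -0.0], [0.032, -0.999, 0.0], [-0.0, -0.0, -1.0]]
wrist_force: [-0.8, 0.8, -0.7]
finger_gap: 0.0855
finger_force: 0.0
```

```bash
python3 shot.py w15
python3 - <<'E'
from h import *
import pickle
c=cam('wrist',pickle.load(open('pics/w15.pkl','rb')))
print([proj(c,X).round() for X in((.462-.073,-.3465-.0277,.148),(.462+.073,-.3465+.0277,.148))])
w=cv2.imread('pics/w15.png');d=vision.snapshot('side')[:,:,::-1][90:190,260:390]
o=np.zeros((400,800,3),np.uint8);o[:300,:390]=cv2.resize(d,(390,300),interpolation=2);o[:400,400:800]=cv2.resize(w[:,120:520],(400,400));cv2.imwrite('pics/c8.png',o)
E
```

```text
39.15 [ 0.4546 -0.3476  0.2434] [ 0.999  0.032 -0.   ] [-37.4  21.    8.9  77.9  -0.  140.8]
[array([351., 294.]), array([274.,  79.])]
```

View pics/c8.png

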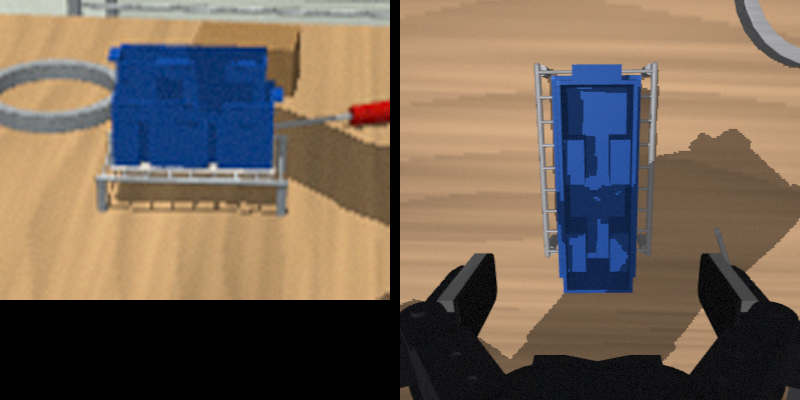

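c8: the empty bin sits level and centred. Its rim corners at (277,79) and (352,292) match the (274,79) and (351,294) predicted for a rim height of 0.148, so it stands on the ledges. Handing in.

```bash
python3 -c "
from cell import r
print(r.job_done())"
```

```text
the job is handed in; nothing more can be done
None
```

The job is handed in at about 39 s: the two full bins have traded places, the loose lamp stands in the lamp bin, and the empty bin rests level on its ledges, turned end for end.

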